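# Unlatch a hold-down arm from its ball and hold it raised

## Robot

A 6-joint arm with a two-finger parallel gripper is mounted at the origin on a cart in front of the work surface, level with it; the furniture and walls round the work are solid. World frame = base frame: x ahead of the robot, y to its left, z up, the work surface at z = 0. Lengths are in m, angles in degrees, forces in N, time in s.
With the tool pointing down it reaches from about 0.4 to 0.825 m from the base axis. Payload 7 kg.
Tool frame: the origin (TCP) lies at the very end of the fingers, on their centre line; the grasp point (between the pads) lies 19 mm behind it (ctrl.tcp_to_grasp is the distance from the TCP to the grasp point, in m); z points along the fingers, y is the direction in which the jaws open and shut (so a half turn about z gives the same grasp; the last joint's range is limited). The gripper opens to 88 mm and grips with 3 to 60 N. Pads are 19 mm wide; open, the fingers measure 130 mm over their backs; the gripper's body (78 mm by 193 mm) begins 47 mm behind the grasp point.
Start: joints at [89.043, 20.546, 0.682, 0, -70.136, -16.507], TCP at [0.203, 0.644, 0.227] pointing down, gripper open.
Joint ranges: [-176.03, 176.03], [-82.01, 121.73], [-58.28, 71.71], [-173.87, 95.51], [-174.79, -0.11], [-173.66, 173.66]. Speed limits (degrees/s): [136.94, 136.94, 172.46, 180, 180, 180].

## Interface

Orientations are given as [roll, pitch, yaw] about the fixed x, y, z axes, in that order (R = Rz(yaw) Ry(pitch) Rx(roll)).
In Python, from plant import ctrl gives the robot as it stands.
- The arm moves only by the tool jog_arm, never from a script. Its argument "commands" is a list of rows, each an object of numbers: "x", "y", "z": the shift along the tool's x, y, z in cm; "roll": the turn about the tool's z in rad. In form: [{"x": .., "y": .., "z": .., "roll": ..}, ...]. A call has 1 to 12 rows; each row shifts and turns the commanded pose from where the row before left it, along the tool's axes as they then stand; what a row does not reach is not made up. A row lasts 1/10 s, in which the tool goes at most 50 mm and 8.59 degrees, less where a joint would pass 70% of its speed; a pose out of reach is approached as far as the arm can. A call is refused whole if a number of a shift passes 5 or a number of a turn 0.15, either way. A call with a gripper value outside its range is refused whole. "gripper" is the finger opening in cm, from 0 to 8.76, set as the call begins (left out, the last holds). The fingers move at their own pace and stop on an object; the grip force is fixed at half the most. Time passes only in rows, so rows that do not move let the fingers close. It gives the time, the measured TCP pose, the force and the opening at its end, in the units of the state.
- ctrl.get_obs(): the state, without advancing time (a new reading comes with each control period).
- ctrl.snapshot(name): name is "scene" or "top" or "wrist"; returns a dict with "image" (420x560x3 uint8, red, green, blue), "mtx" (3x3 intrinsics, pixels), "k1" (the pictures are not rectified: a ray, as slopes to the right and down, at radius r is drawn at 1 + k1 r^2 times it, then the intrinsics apply), "position" and "orientation" of the camera in the world; the wrist camera has in their place "hand_eye" (4x4, takes a point from camera to tool coordinates, whose origin is the TCP and whose axes are the flange's). Camera axes: x right, y up, looking along -z (the intrinsics and any distortion apply to the point x, -y, -z); pixel columns grow to the right and rows downward; lengths in m; the calibration is good to about 2 mm. A picture is of the moment at which its call begins: read the wrist's pose just before it. There is no depth.
- ctrl.close_job(): hands the job in, once; it reports no verdict.
Trained networks look in the newest picture that a camera, given by its name, has taken for a name from the list of things; names that differ only in an ending like _2 or _b are one class to them, and where a whole thing is asked for, a point or a joint stands for the part that bears it (a point fixed in the world has none). Each returns a list of dicts, best first, with "confidence" (0 to 1); they miss things now and then, are a little off and sometimes report something else, mostly with a low value. They report only what shows in the picture. A call takes as long as a camera call.
- ctrl.search_frame(camera, query): "position" ([column, row] as shares, 0 to 1, of the picture: columns of its width, rows of its height, amid what is visible of it).
- ctrl.regions_of(camera, query): "mask" (420x560 bool, what is visible of it) and "position" ([column, row] as shares, 0 to 1, of the picture: columns of its width, rows of its height, amid what is visible of it).
The state is a dict: "clock": time; "joint_pos": joint angles; "qvel": joint speeds; "tau": joint torques, N m; "tool_pos": TCP position; "orientation": TCP orientation; "force": force on the tool from outside, world axes, zero at the start; "moment": the same for the moment, N m; "opening": finger opening in m.
Only numpy, scipy, OpenCV 4.12 (cv2) and the standard library are available. Lean on these libraries where they do the work, as an engineer would, in place of code of your own. Each camera call takes 0.05 s, during which the arm holds its last target.

## Task

The dish on the small fixture is shut in by a hinged hold-down arm whose front end sits on a ball and is locked there by a sprung sliding latch. Grip the upright tab of the latch, pull it sideways out to its stop before you lift anything, then lift the arm's end off the ball and hold it up so that the dish can be reached, its end at least 7 cm higher than it sat. Finish still gripping the arm and keeping it up, without letting go, and leave the dish, the stopper and the roll of tape where they are.

Things in the scene. Friction and masses are not known exactly. Their poses are not given: they have to be found in the camera images.
- station: fixture fixed on the worktop: grey base plate 300 x 110 x 8 mm, a steel ball (32 mm across) on a post at its front end, a hinge bracket 88 mm high at its rear end. Origin on the worktop below the ball; x runs from the ball to the hinge (plate -50 to +250 mm), y to the left seen from ball to hinge, z up. Hinge pin along y at x = 200, z = 74 mm
- ball (a point): centre of the ball, 60 mm above the worktop
- boom (a joint): hinged hold-down arm (aluminium bar 24 mm wide, 200 mm from hinge pin to ball, about 0.5 kg, falls when let go): 0 rad = down on the ball, grows as its front end rises, stop at 1.1. With the latch in, a keeper under the ball's flat underside locks it down; the keeper is clear when the latch is out more than 12 mm
- coupler (a point): centre of the socket at the arm's front end; at the ball's centre while the arm is down. The end rises 7 cm at boom = 0.36 rad
- latch (a joint): sliding latch on top of the arm's front end: 0 = in (locked), 0.018 m = pulled out to its stop. It slides level, in the -y direction of station; its spring pulls it back in with 4 N when in, 8 N at the stop. It is carried by the arm, so lifting by the latch's tab lifts the arm
- latch_grip (a point): point to grip on the latch's upright steel tab (12 mm thick along station y, 28 mm wide along x), at mid-width and mid-thickness, 16 mm below its top. With the arm down it is straight above the ball, 120 mm above the worktop; the tab's foot is at 91 mm, rails beside it reach 92 mm, a spring barrel 36 mm towards the hinge 99 mm. Gripped across its thickness it can turn between the fingers
- dish: pale shallow round dish, 92 mm across, 17 mm high, loose on the base plate under the middle of the arm; origin at the centre of its underside
- stopper: rubber stopper 29 mm wide, 26 mm high, loose beside the fixture; origin at the centre of its underside
- tape: roll of tape 78 mm across, 19 mm high, lying loose on the other side of the fixture; origin at the centre of its underside

How it is judged (in metres and radians):
On the way, in this order (a step that is already met when the one before it is completed fails the run):
1. the latch is pulled out to its stop while the arm is still down on the ball (value of joint latch above 0.015 m and value of joint boom below 0.03 rad), for 0.1 s.
2. the arm's end is lifted off the ball (value of joint boom above 0.2 rad), for 0.1 s.
At the end, for the whole second after the job is handed in: the fingers still grip the arm by its tab (contact with the fixture's parts over 2 N) and hold the arm up and still, its hinge past 0.32 rad and its end more than 6 cm above the ball; the dish has moved less than 15 mm, the stopper and the tape less than 20 mm (value of joint boom above 0.32 rad and z of coupler in the frame of ball above 0.06 m and velocity of joint boom between -0.05 and 0.05 rad/s and contact force between the fingers and station above 2 N and distance of dish from where it was at the start of the episode below 0.015 m and distance of each of stopper, tape from where it was at the start of the episode below 0.02 m); the arm keeps its last pose, push and grip.
It fails at once if the dish is shoved (distance of dish from where it was at the start of the episode above 0.015 m).
It fails at once if the stopper or the tape is knocked away (distance of any of stopper, tape from where it was at the start of the episode above 0.02 m).
It also fails if it takes over 29 s, if anything falls off the work surface, if the arm or the gripper's body presses on something with over 40 N, if the wrist force passes 120 N, or if a joint passes its speed limit or range.

## Working session

There is one attempt and no reset: what is moved stays moved. The work goes in short steps, Python scripts to look and compute and a tool call to move; the robot and the scene stay as the last step left them, time stands still between calls to the robot, and variables do not carry over. Pictures are saved under pics/ and viewed, and the job is handed in when it is done.

Besides the shell and the picture viewer there is one more tool, called after "Emit:" by a JSON object that holds its "method" and its "body", one argument or row to a line. jog_arm: Moves the arm, as the interface text tells. Its arguments: {"type":"object","properties":{"commands":{"type":"array"},"gripper":{"type":"number"}},"required":["commands"]}

```bash
mkdir -p pics; cat > h.py <<'E'
import numpy as np, cv2
from scipy.spatial.transform import Rotation as R
from plant import ctrl
E
python3 - <<'E'
from h import *
o=ctrl.get_obs(); print(o)
for n in ("scene","top"):
    s=ctrl.snapshot(n); cv2.imwrite(f"pics/{n}0.png",s["image"][:,:,::-1])
    print(n,s["mtx"],s["k1"],s["position"],s["orientation"])
    for q in ("latch_grip","latch","ball","boom","coupler","dish","stopper","tape","station"):
        try:
            for d in ctrl.search_frame(n,q)[:2]: print(q,np.array(d["position"])*[560,420],d["confidence"])
        except Exception as e: print(q,e)
E
```

```text
{'clock': 0.0, 'joint_pos': array([ 8.90440300e+01,  2.05913177e+01,  6.34483528e-01, -2.09831537e-02,
       -7.01380023e+01, -1.65075792e+01]), 'qvel': array([-0.03520809,  0.00796381, -0.01677461,  0.03071246,  0.01341765,
        0.0583123 ]), 'tau': array([ 1.92509484e-03, -5.82718456e+01,  2.93036610e+01,  6.99671879e+00,
        6.81074336e-03, -1.57251966e-04]), 'tool_pos': array([0.20243257, 0.64340589, 0.22562671]), 'orientation': array([ 1.79903467e+02, -8.03721523e-03, -1.74706880e+01]), 'force': array([-0.40998447,  0.50250697,  0.63250714]), 'moment': array([ 0.04313471, -0.01412541, -0.04155613]), 'opening': 0.0879184493414105}
scene [[382.10124951   0.         277.34778948]
 [  0.         382.10124951 214.82354379]
 [  0.           0.           1.        ]] -0.05662633148266004 [-0.03160175 -0.39996778  0.53427975] [ 60.07891404  -0.16810023 -56.28944306]
latch_grip [318.304 266.112] 0.89
latch_grip [392.504 299.796] 0.46
latch [319.2  267.12] 0.95
ball [329.504 272.706] 0.69
boom [324.52  264.684] 0.98
coupler [326.704 259.686] 0.6
dish [346.192 276.78 ] 0.96
dish [321.104 264.894] 0.56
stopper [289.184 268.716] 0.53
stopper [324.576 263.718] 0.31
tape [388.584 296.604] 0.91
station [326.48 270.69] 0.83
top [[447.15817785   0.         288.05931936]
 [  0.         447.15817785 208.02681804]
 [  0.           0.           1.        ]] -0.05880354653778264 [ 0.39058134 -0.01263138  1.12058918] [  9.92887304   1.15400432 -88.35932791]
latch_grip [358.176 243.39 ] 0.8
latch [356.776 240.408] 0.81
ball [351.624 207.48 ] 0.73
boom [352.128 213.108] 0.62
coupler [356.104 216.09 ] 0.62
dish [341.6   213.696] 0.68
dish [406.28 202.02] 0.68
tape [404.88 201.6 ] 0.58
station [353.696 207.816] 0.63
station [339.416 207.312] 0.23
```

View pics/scene0.png

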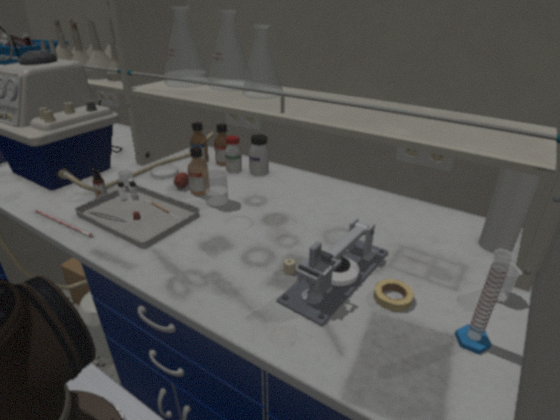

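View pics/top0.png

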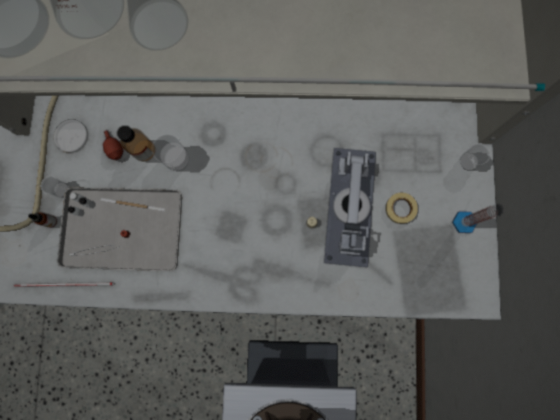

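```bash
python3 - <<'E'
from h import *
for n,(c0,r0,c1,r1) in (("scene",(250,220,420,340)),("top",(280,140,440,270))):
    im=cv2.imread(f"pics/{n}0.png")[r0:r1,c0:c1]
    cv2.imwrite(f"pics/{n}0z.png",cv2.resize(im,None,fx=4.5,fy=4.5,interpolation=cv2.INTER_CUBIC))
E
```

```text
(no output)
```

View pics/scene0z.png

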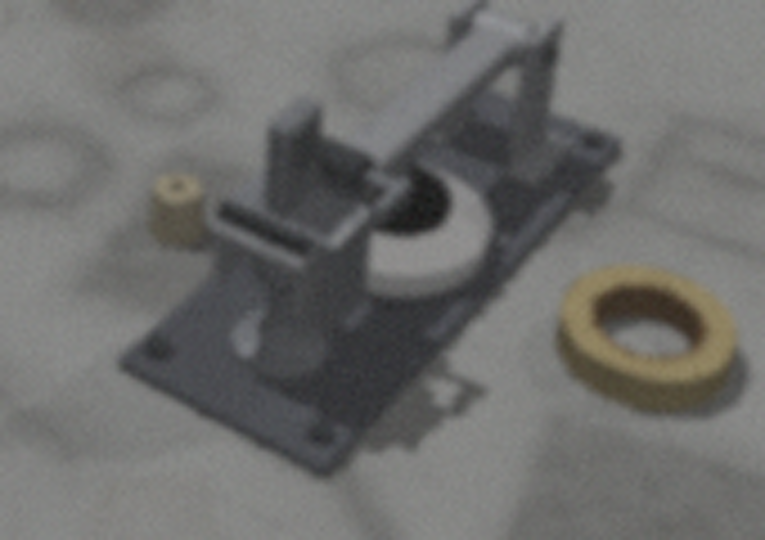

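View pics/top0z.png

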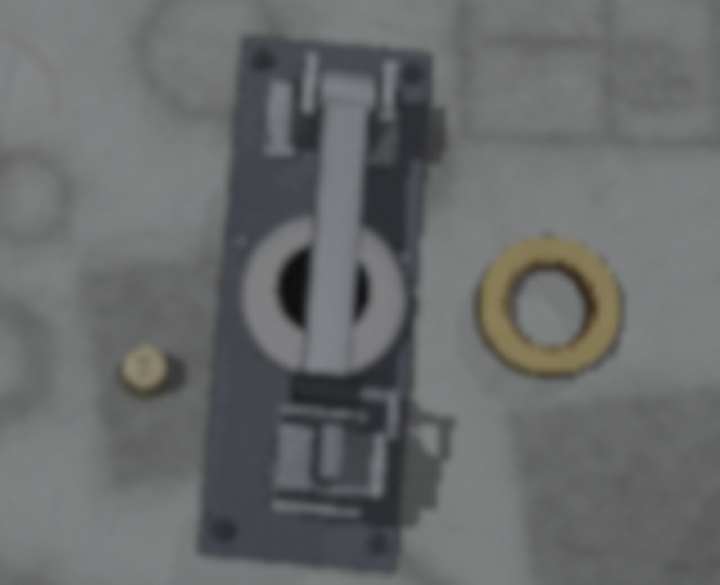

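```bash
cat >> h.py <<'E'
def cam(s,n=None,obs=None):
    if "hand_eye" in s:
        T=np.eye(4);T[:3,:3]=R.from_euler("xyz",obs["orientation"],degrees=True).as_matrix();T[:3,3]=obs["tool_pos"]
        H=T@np.array(s["hand_eye"]); return H[:3,:3],H[:3,3]
    return R.from_euler("xyz",s["orientation"],degrees=True).as_matrix(),np.array(s["position"])
def proj(P,M,k1,Rc,t):
    p=(np.atleast_2d(P)-t)@Rc; u=np.c_[p[:,0]/-p[:,2],-p[:,1]/-p[:,2]]
    u=u*(1+k1*(u**2).sum(1,keepdims=True)); return u@np.diag([M[0,0],M[1,1]])+M[:2,2]
def ray(px,M,k1,Rc,t):
    d=(np.array(px,float)-M[:2,2])/[M[0,0],M[1,1]]; u=d.copy()
    for _ in range(20): u=d/(1+k1*(u**2).sum())
    v=Rc@np.array([u[0],-u[1],-1]); return t,v
def atz(px,z,*c):
    t,v=ray(px,*c); return t+v*(z-t[2])/v[2]
E
cat > fit.py <<'E'
from h import *
from scipy.optimize import least_squares
C={}
for n in ("scene","top"):
    s=ctrl.snapshot(n); C[n]=(s["mtx"],s["k1"],*cam(s))
top=lambda x,y:(280+(x+.5)/4.5-.5,140+(y+.5)/4.5-.5)
sc=lambda x,y:(250+(x+.5)/4.5-.5,220+(y+.5)/4.5-.5)
obs=[("top",(.25,.055,.008),top(243,38)),("top",(.25,-.055,.008),top(432,52)),("top",(-.05,-.055,.008),top(398,570)),("top",(-.05,.055,.008),top(198,550)),
("scene",(-.05,.055,.008),sc(122,360)),("scene",(-.05,-.055,.008),sc(328,470)),("scene",(.25,-.055,.008),sc(620,148)),
("top",(0,0,.136),top(331,452)),("scene",(0,0,.136),sc(297,108))]
def S(p,P): 
    c,s_=np.cos(p[2]),np.sin(p[2]); P=np.array(P); return np.array([p[0]+c*P[0]-s_*P[1],p[1]+s_*P[0]+c*P[1],P[2]])
def res(p,sel): return np.concatenate([proj(S(p,P),*C[n])[0]-np.array(px) for n,P,px in obs if n in sel])
for sel in (("top",),("scene",),("top","scene")):
    r=least_squares(res,[.5,-.1,0],args=(sel,),loss="soft_l1"); print(sel,r.x,np.degrees(r.x[2])); print(res(r.x,sel).reshape(-1,2).round(1))
E
python3 fit.py
```

```text
('top',) [ 0.49505775 -0.13439325 -0.07106352] -4.071639836812574
[[-0.2 -1.2]
 [ 0.2 -0.4]
 [-0.2  1. ]
 [-0.2  1.1]
 [ 0.4 -0.3]]
('scene',) [ 0.49265034 -0.1366624  -0.06025811] -3.452535373927548
[[-1.2 -0.2]
 [ 0.2  0. ]
 [ 0.6 -2.8]
 [ 0.1  1. ]]
('top', 'scene') [ 0.49425845 -0.13546721 -0.06580897] -3.770576085171572
[[-0.3 -0.9]
 [ 0.1 -0.3]
 [ 0.3  1.2]
 [ 0.3  1.6]
 [-1.3 -1. ]
 [-0.2 -0.8]
 [ 0.8 -3. ]
 [ 0.9  0. ]
 [-0.   0.4]]
```

Emit:
{"method": "jog_arm", "body": {
  "commands": [
    {"z": -0.5, "roll": -0.117},
    {"z": -0.5, "roll": -0.117},
    {"x": 2.7, "y": 3.4, "z": -0.2},
    {"x": 2.7, "y": 3.4, "z": -0.2},
    {"x": 2.7, "y": 3.4, "z": -0.2},
    {"x": 2.7, "y": 3.4, "z": -0.2},
    {"x": 2.7, "y": 3.4, "z": -0.2},
    {"x": 2.7, "y": 3.4, "z": -0.2},
    {"x": 2.7, "y": 3.4, "z": -0.2},
    {"x": 2.7, "y": 3.4, "z": -0.2}
  ]
}}

```text
validation failed for argument at $.co...
```

Emit:
{"method": "jog_arm", "body": {
  "commands": [
    {"x": 1.1, "y": 4},
    {"x": 1.1, "y": 4},
    {"x": 1.1, "y": 4},
    {"x": 1.1, "y": 4},
    {"x": 1.1, "y": 4},
    {"x": 1.1, "y": 4},
    {"x": 1.1, "y": 4},
    {"x": 1.1, "y": 4},
    {"x": 1.1, "y": 4},
    {"x": 1.1, "y": 4},
    {"x": 1.1, "y": 4},
    {"x": 0.5, "y": 2}
  ]
}}

```text
validation failed for argument at $.co...
```

Emit:
{"method": "jog_arm", "body": {
  "commands": [
    {"x": 0, "y": 0, "z": -0.5, "roll": -0.117},
    {"x": 0, "y": 0, "z": -0.5, "roll": -0.117},
    {"x": 2.7, "y": 3.4, "z": -0.2, "roll": 0},
    {"x": 2.7, "y": 3.4, "z": -0.2, "roll": 0},
    {"x": 2.7, "y": 3.4, "z": -0.2, "roll": 0},
    {"x": 2.7, "y": 3.4, "z": -0.2, "roll": 0},
    {"x": 2.7, "y": 3.4, "z": -0.2, "roll": 0},
    {"x": 2.7, "y": 3.4, "z": -0.2, "roll": 0},
    {"x": 2.7, "y": 3.4, "z": -0.2, "roll": 0},
    {"x": 2.7, "y": 3.4, "z": -0.2, "roll": 0}
  ]
}}

```text
clock: 2.1
tool_pos: [0.3995, 0.3557, 0.253]
orientation: [-180.0, -0.0, -4.0]
force: [0.3, 0.3, -0.8]
opening: 0.0876
```

Emit:
{"method": "jog_arm", "body": {
  "commands": [
    {"x": 1.1, "y": 4, "z": 0, "roll": 0},
    {"x": 1.1, "y": 4, "z": 0, "roll": 0},
    {"x": 1.1, "y": 4, "z": 0, "roll": 0},
    {"x": 1.1, "y": 4, "z": 0, "roll": 0},
    {"x": 1.1, "y": 4, "z": 0, "roll": 0},
    {"x": 1.1, "y": 4, "z": 0, "roll": 0},
    {"x": 1.1, "y": 4, "z": 0, "roll": 0},
    {"x": 1.1, "y": 4, "z": 0, "roll": 0},
    {"x": 1.1, "y": 4, "z": 0, "roll": 0},
    {"x": 1.1, "y": 4, "z": 0, "roll": 0},
    {"x": 1.1, "y": 4, "z": 0, "roll": 0},
    {"x": 0.6, "y": 4, "z": 0, "roll": 0}
  ]
}}

```text
clock: 3.3
tool_pos: [0.4919, -0.1323, 0.2528]
orientation: [-180.0, -0.0, -4.1]
force: [0.4, 0.5, -0.3]
opening: 0.0877
```

```bash
python3 - <<'E'
from h import *
o=ctrl.get_obs();s=ctrl.snapshot("wrist"); print(o["tool_pos"],o["orientation"],o["force"],o["clock"])
np.savez("w1.npz",img=s["image"],M=s["mtx"],k1=s["k1"],he=s["hand_eye"],tp=o["tool_pos"],ori=o["orientation"])
cv2.imwrite("pics/w1.png",s["image"][:,:,::-1])
c=(s["mtx"],s["k1"],*cam(s,obs=o)); print(s["hand_eye"])
a=np.radians(-4); S=lambda P:np.array([.495-np.sin(a)*P[1]+np.cos(a)*P[0],-.135+np.cos(a)*P[1]+np.sin(a)*P[0],P[2]])
print(proj([S(P) for P in [(0,0,.136),(.014,0,.136),(-.014,0,.136),(0,0,.12),(.25,.055,.008),(.25,-.055,.008),(-.05,.055,.008),(-.05,-.055,.008)]],*c).round())
print([ (d["position"]*np.array([560,420]),d["confidence"]) for d in ctrl.regions_of("wrist","latch")])
E
```

```text
[ 0.49188185 -0.13231166  0.25280712] [-1.79999887e+02 -4.16002312e-02 -4.05409108e+00] [ 0.36532168  0.4913565  -0.29235431] 3.3
[[ 6.48731665e-04  9.55606417e-01  2.94645475e-01  8.00347038e-02]
 [ 9.99999769e-01 -5.60187980e-04 -3.84911009e-04 -6.10664983e-04]
 [-2.02766577e-04  2.94645656e-01 -9.55606559e-01 -1.58079119e-01]
 [ 0.00000000e+00  0.00000000e+00  0.00000000e+00  1.00000000e+00]]
[[281. 202.]
 [281. 187.]
 [281. 216.]
 [281. 197.]
 [230. -52.]
 [331. -52.]
 [240. 212.]
 [320. 212.]]
[(array([287.616, 187.32 ]), 0.59)]
```

View pics/w1.png

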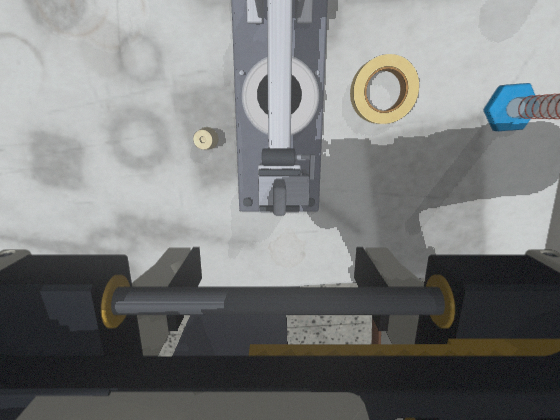

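```bash
python3 - <<'E'
from h import *
im=cv2.imread("pics/w1.png")[140:220,225:335]
cv2.imwrite("pics/w1z.png",cv2.resize(im,None,fx=7,fy=7,interpolation=cv2.INTER_CUBIC))
E
```

```text
(no output)
```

View pics/w1z.png

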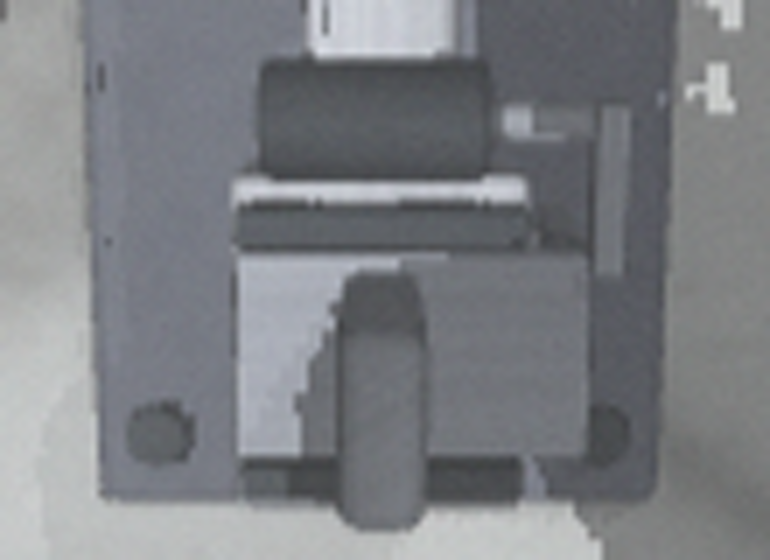

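Emit:
{"method": "jog_arm", "body": {
  "commands": [
    {"x": 0.3, "y": 0.13, "z": 1, "roll": 0},
    {"x": 0, "y": 0, "z": 2, "roll": 0},
    {"x": 0, "y": 0, "z": 2, "roll": 0},
    {"x": 0, "y": 0, "z": 2, "roll": 0},
    {"x": 0, "y": 0, "z": 2, "roll": 0},
    {"x": 0, "y": 0, "z": 2, "roll": 0},
    {"x": 0, "y": 0, "z": 1.5, "roll": 0},
    {"x": 0, "y": 0, "z": 1, "roll": 0},
    {"x": 0, "y": 0, "z": 1, "roll": 0},
    {"x": 0, "y": 0, "z": 0.6, "roll": 0},
    {"x": 0, "y": 0, "z": 0, "roll": 0}
  ],
  "gripper": 6
}}

```text
clock: 4.5
tool_pos: [0.4941, -0.1318, 0.1009]
orientation: [180.0, 0.1, -4.0]
force: [-0.2, 0.2, 0.8]
opening: 0.0605
```

```bash
python3 - <<'E'
from h import *
o=ctrl.get_obs();s=ctrl.snapshot("wrist"); print(o["tool_pos"],o["orientation"],o["force"],o["clock"])
cv2.imwrite("pics/w2.png",s["image"][:,:,::-1])
s=ctrl.snapshot("scene")
cv2.imwrite("pics/s2.png",cv2.resize(s["image"][200:340,230:430,::-1],None,fx=4,fy=4,interpolation=cv2.INTER_CUBIC))
E
```

```text
[ 0.49412272 -0.13181073  0.10093721] [ 1.79995956e+02  5.59404366e-02 -4.04508975e+00] [-0.19160367  0.1688243   0.75777027] 4.5
```

View pics/w2.png

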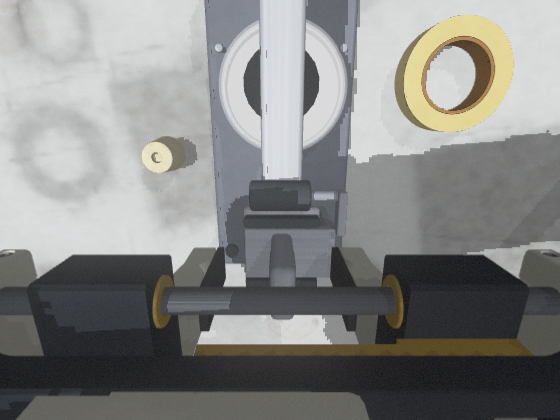

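View pics/s2.png

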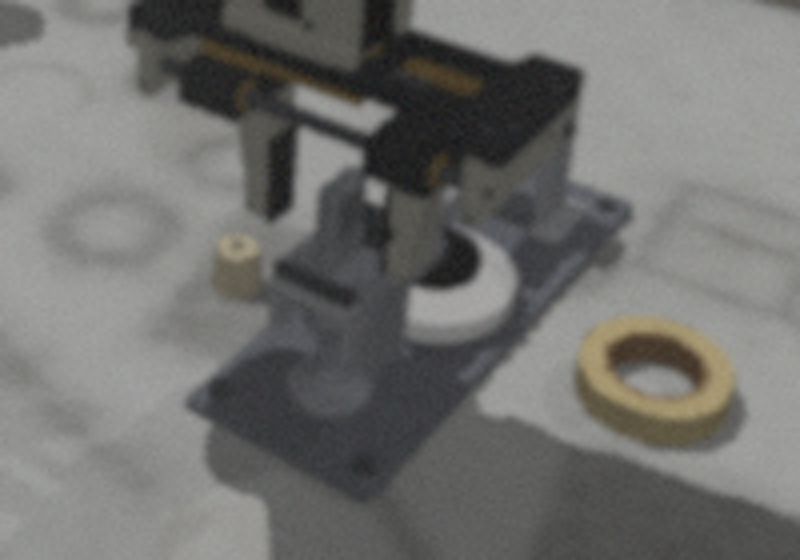

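Emit:
{"method": "jog_arm", "body": {
  "commands": [
    {"x": 0.1, "y": 0.2, "z": 0, "roll": 0},
    {"x": 0, "y": 0, "z": 0, "roll": 0},
    {"x": 0, "y": 0, "z": 0, "roll": 0},
    {"x": 0, "y": 0, "z": 0, "roll": 0},
    {"x": 0, "y": 0, "z": 0, "roll": 0},
    {"x": 0, "y": 0, "z": 0, "roll": 0},
    {"x": 0, "y": 0, "z": 0, "roll": 0},
    {"x": 0, "y": 0, "z": 0, "roll": 0}
  ],
  "gripper": 0
}}

```text
clock: 5.4
tool_pos: [0.4953, -0.1341, 0.1016]
orientation: [180.0, 0.0, -4.1]
force: [-0.5, 0.2, 0.7]
opening: 0.0121
```

Emit:
{"method": "jog_arm", "body": {
  "commands": [
    {"x": 0, "y": 0.3, "z": 0, "roll": 0},
    {"x": 0, "y": 0.3, "z": 0, "roll": 0},
    {"x": 0, "y": 0.3, "z": 0, "roll": 0},
    {"x": 0, "y": 0.3, "z": 0, "roll": 0},
    {"x": 0, "y": 0.3, "z": 0, "roll": 0},
    {"x": 0, "y": 0.15, "z": 0, "roll": 0},
    {"x": 0, "y": 0, "z": 0, "roll": 0}
  ]
}}

```text
clock: 6.1
tool_pos: [0.4942, -0.15, 0.1015]
orientation: [-179.9, -0.0, -4.1]
force: [-0.9, 7.5, 1.4]
opening: 0.0118
```

Emit:
{"method": "jog_arm", "body": {
  "commands": [
    {"x": 0, "y": 0.1, "z": 0, "roll": 0},
    {"x": 0, "y": 0.1, "z": 0, "roll": 0},
    {"x": 0, "y": 0, "z": 0, "roll": 0}
  ]
}}

```text
clock: 6.4
tool_pos: [0.494, -0.1519, 0.1015]
orientation: [-179.9, -0.0, -4.1]
force: [-1.6, 7.8, 2.9]
opening: 0.0119
```

Emit:
{"method": "jog_arm", "body": {
  "commands": [
    {"x": 0, "y": 0.1, "z": 0, "roll": 0},
    {"x": 0, "y": 0, "z": 0, "roll": 0},
    {"x": 0, "y": 0, "z": 0, "roll": 0}
  ]
}}

```text
clock: 6.7
tool_pos: [0.494, -0.1523, 0.1015]
orientation: [-179.9, -0.0, -4.1]
force: [-1.1, 10.6, 3.3]
opening: 0.0119
```

```bash
python3 - <<'E'
from h import *
o=ctrl.get_obs();s=ctrl.snapshot("wrist"); print(o["tool_pos"],o["orientation"],o["force"],o["clock"])
cv2.imwrite("pics/w3.png",s["image"][:,:,::-1])
E
```

```text
[ 0.49399753 -0.15230687  0.10154514] [-1.79887818e+02 -1.90259010e-02 -4.07055213e+00] [-1.12560512 10.59578101  3.29642187] 6.7
```

View pics/w3.png

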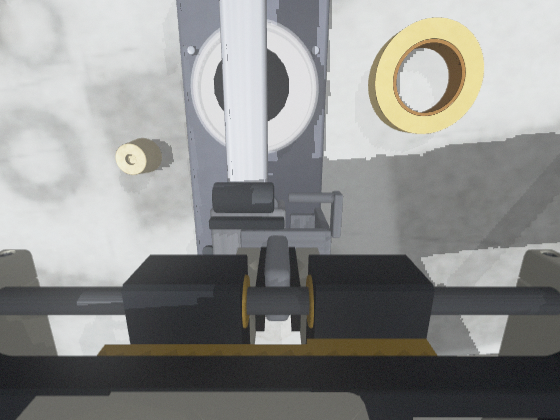

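```bash
python3 - <<'E'
import numpy as np
t=np.array([0,.02,.05,.08,.115,.15,.185,.22,.255,.29,.325,.36,.39,.42,.43])
p=np.c_[20-20*np.cos(t)+4.6*np.sin(t),20*np.sin(t)+4.6*np.cos(t)-4.6]
print(np.c_[t[1:],np.diff(p,axis=0),p[1:]].round(3))
E
```

```text
[[0.02  0.096 0.399 0.096 0.399]
 [0.05  0.159 0.595 0.255 0.994]
 [0.08  0.177 0.59  0.432 1.584]
 [0.115 0.228 0.681 0.66  2.265]
 [0.15  0.252 0.673 0.912 2.937]
 [0.185 0.275 0.663 1.187 3.6  ]
 [0.22  0.298 0.653 1.486 4.254]
 [0.255 0.321 0.642 1.807 4.896]
 [0.29  0.343 0.631 2.151 5.527]
 [0.325 0.365 0.618 2.516 6.145]
 [0.36  0.387 0.605 2.903 6.751]
 [0.39  0.348 0.508 3.251 7.258]
 [0.42  0.363 0.497 3.614 7.755]
 [0.43  0.124 0.163 3.738 7.919]]
```

Emit:
{"method": "jog_arm", "body": {
  "commands": [
    {"x": 0.1, "y": 0, "z": -0.4, "roll": 0},
    {"x": 0.16, "y": 0, "z": -0.6, "roll": 0},
    {"x": 0.18, "y": 0, "z": -0.59, "roll": 0},
    {"x": 0, "y": 0, "z": 0, "roll": 0}
  ]
}}

```text
clock: 7.15
tool_pos: [0.4976, -0.1525, 0.1169]
orientation: [-179.9, 0.1, -4.1]
force: [-0.1, 9.8, -3.7]
opening: 0.0119
```

Emit:
{"method": "jog_arm", "body": {
  "commands": [
    {"x": 0.23, "y": 0, "z": -0.68, "roll": 0},
    {"x": 0.25, "y": 0, "z": -0.67, "roll": 0},
    {"x": 0.28, "y": 0, "z": -0.66, "roll": 0},
    {"x": 0.3, "y": 0, "z": -0.65, "roll": 0},
    {"x": 0, "y": 0, "z": 0, "roll": 0}
  ]
}}

```text
clock: 7.65
tool_pos: [0.5075, -0.1532, 0.1432]
orientation: [-179.9, 0.2, -4.1]
force: [-2.7, 9.7, -3.0]
opening: 0.0121
```

Emit:
{"method": "jog_arm", "body": {
  "commands": [
    {"x": 0.32, "y": 0, "z": -0.64, "roll": 0},
    {"x": 0.34, "y": 0, "z": -0.63, "roll": 0},
    {"x": 0.37, "y": 0, "z": -0.62, "roll": 0},
    {"x": 0.39, "y": 0, "z": -0.61, "roll": 0},
    {"x": 0.35, "y": 0, "z": -0.51, "roll": 0},
    {"x": 0.36, "y": 0, "z": -0.5, "roll": 0},
    {"x": 0.12, "y": 0, "z": -0.16, "roll": 0},
    {"x": 0, "y": 0, "z": 0, "roll": 0},
    {"x": 0, "y": 0, "z": 0, "roll": 0}
  ]
}}

```text
clock: 8.55
tool_pos: [0.5291, -0.1548, 0.1791]
orientation: [-179.9, 0.3, -4.1]
force: [-3.9, 8.7, -1.3]
opening: 0.0114
```

```bash
python3 - <<'E'
from h import *
o=ctrl.get_obs();s=ctrl.snapshot("wrist"); print(o["tool_pos"],o["orientation"],o["force"],o["clock"],o["opening"])
cv2.imwrite("pics/w4.png",s["image"][:,:,::-1])
s=ctrl.snapshot("scene")
cv2.imwrite("pics/s4.png",cv2.resize(s["image"][190:330,230:430,::-1],None,fx=4,fy=4,interpolation=cv2.INTER_CUBIC))
E
```

```text
[ 0.52910009 -0.15480445  0.17914923] [-179.86431944    0.27769525   -4.09745081] [-3.88605288  8.74374669 -1.25073754] 8.55 0.011442453199978778
```

View pics/w4.png

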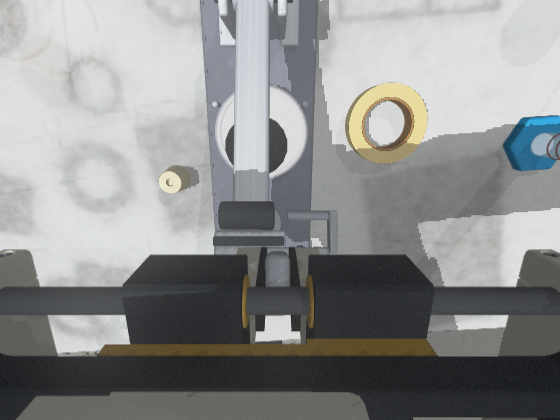

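View pics/s4.png

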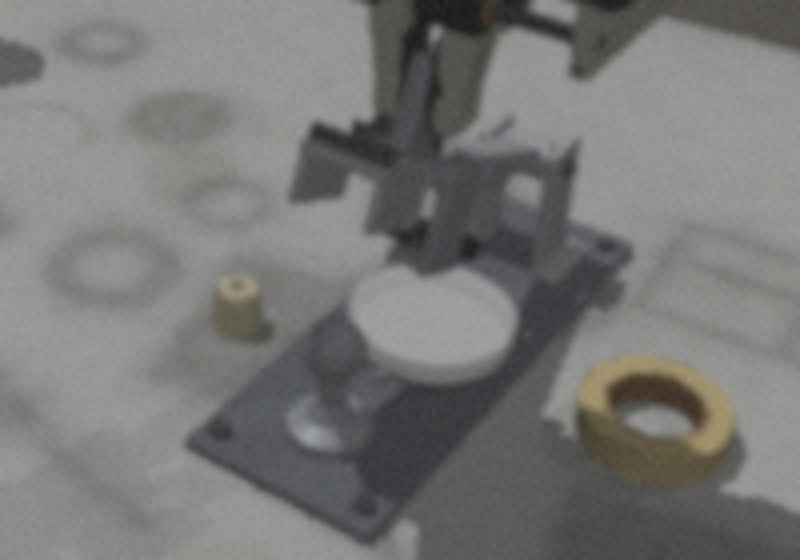

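Emit:
{"method": "jog_arm", "body": {
  "commands": [
    {"x": 0, "y": 0, "z": 0, "roll": 0},
    {"x": 0, "y": 0, "z": 0, "roll": 0},
    {"x": 0, "y": 0, "z": 0, "roll": 0},
    {"x": 0, "y": 0, "z": 0, "roll": 0},
    {"x": 0, "y": 0, "z": 0, "roll": 0}
  ]
}}

```text
clock: 9.15
tool_pos: [0.5291, -0.1548, 0.1791]
orientation: [-179.9, 0.3, -4.1]
force: [-4.0, 8.6, -1.3]
opening: 0.0121
```

```bash
python3 - <<'E'
from h import *
w=np.load("w1.npz"); M,k1,he=w["M"],w["k1"],w["he"]
a=np.radians(-4)
def S(x,y,z): return np.array([.495+np.cos(a)*x-np.sin(a)*y,-.134+np.sin(a)*x+np.cos(a)*y,z])
def B(x,y,z,t): X,Z=x-.2,z-.074; return S(.2+X*np.cos(t)+Z*np.sin(t),y,.074-X*np.sin(t)+Z*np.cos(t))
for nm,tp,ori,ts in (("w3 seen 243,197",[.494,-.1523,.1015],[-179.9,0,-4.07],[0]),("w4 seen 247,215",[.5291,-.1548,.1791],[-179.86,.28,-4.1],[.3,.36,.42,.48])):
    c=(M,k1,*cam({"hand_eye":he},obs=dict(tool_pos=tp,orientation=ori)))
    for t in ts: print(nm,t,proj(B(.036,0,.092,t),*c).round(1))
o=ctrl.get_obs(); print(o["tool_pos"],o["force"],o["opening"],o["clock"])
E
```

```text
w3 seen 243,197 0 [[245.9 197.3]]
w4 seen 247,215 0.3 [[251.3 217.9]]
w4 seen 247,215 0.36 [[250.  216.2]]
w4 seen 247,215 0.42 [[248.5 213.4]]
w4 seen 247,215 0.48 [[246.9 209.3]]
[ 0.52909564 -0.15477871  0.17912671] [-4.02678762  8.64003163 -1.30485261] 0.012056097903108545 9.15
```

Emit:
{"method": "jog_arm", "body": {
  "commands": [
    {"x": 0.18, "y": 0, "z": -0.35, "roll": 0},
    {"x": 0.18, "y": 0, "z": -0.35, "roll": 0},
    {"x": 0, "y": 0, "z": 0, "roll": 0},
    {"x": 0, "y": 0, "z": 0, "roll": 0},
    {"x": 0, "y": 0, "z": 0, "roll": 0},
    {"x": 0, "y": 0, "z": 0, "roll": 0}
  ]
}}

```text
clock: 9.75
tool_pos: [0.534, -0.1551, 0.1862]
orientation: [-179.9, 0.1, -4.1]
force: [0.5, 8.1, -4.9]
opening: 0.0116
```

```bash
python3 - <<'E'
from h import *
o=ctrl.get_obs();s=ctrl.snapshot("wrist"); print(o["tool_pos"],o["orientation"],o["force"],o["clock"],o["opening"])
cv2.imwrite("pics/w5.png",s["image"][:,:,::-1])
c=(s["mtx"],s["k1"],*cam(s,obs=o)); a=np.radians(-4)
def B(x,y,z,t):
    X,Z=x-.2,z-.074; x,z=.2+X*np.cos(t)+Z*np.sin(t),.074-X*np.sin(t)+Z*np.cos(t)
    return np.array([.495+np.cos(a)*x-np.sin(a)*y,-.134+np.sin(a)*x+np.cos(a)*y,z])
for t in (.36,.4,.44,.48): print(t,proj(B(.036,0,.092,t),*c).round(1))
s=ctrl.snapshot("scene"); cv2.imwrite("pics/s5.png",cv2.resize(s["image"][190:330,230:430,::-1],None,fx=4,fy=4,interpolation=cv2.INTER_CUBIC))
E
```

```text
[ 0.5340452  -0.15510855  0.18624285] [-1.79864499e+02  1.35332326e-01 -4.08438883e+00] [ 0.53116083  8.05270593 -4.86317324] 9.75 0.011594796733750176
0.36 [[251.2 219.9]]
0.4 [[250.3 218.4]]
0.44 [[249.4 216.3]]
0.48 [[248.4 213.6]]
```

View pics/w5.png

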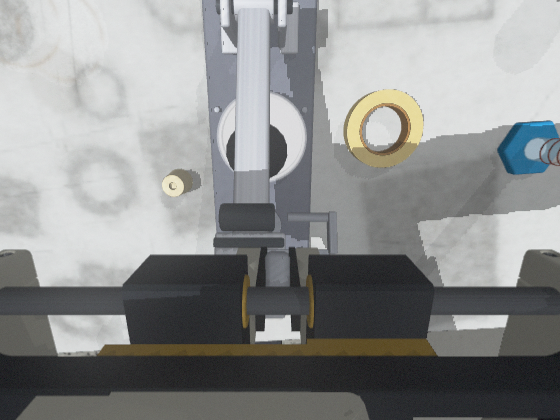

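View pics/s5.png

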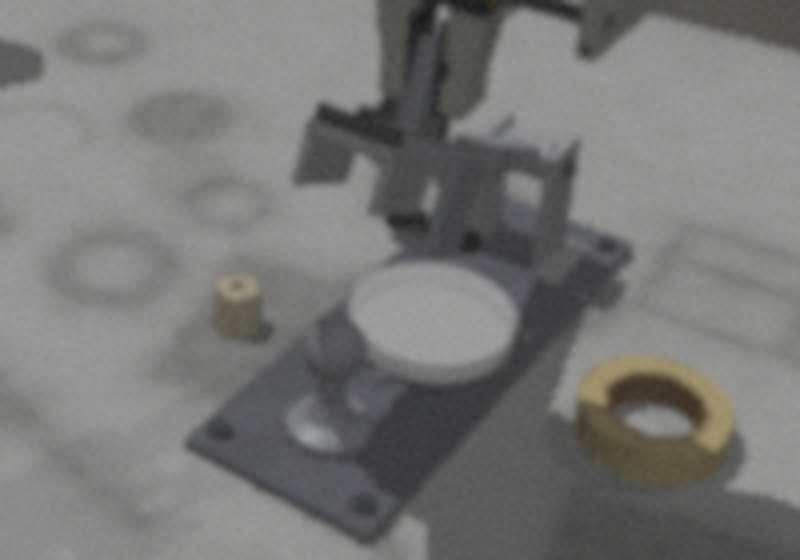

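Emit:
{"method": "jog_arm", "body": {
  "commands": [
    {"x": 0, "y": 0, "z": 0, "roll": 0},
    {"x": 0, "y": 0, "z": 0, "roll": 0},
    {"x": 0, "y": 0, "z": 0, "roll": 0}
  ]
}}

```text
clock: 10.15
tool_pos: [0.534, -0.1551, 0.1862]
orientation: [-179.9, 0.1, -4.1]
force: [0.3, 7.3, -4.8]
opening: 0.0121
```

```bash
python3 -c "
from plant import ctrl
o=ctrl.get_obs();print(o['tool_pos'],o['qvel'],o['force'],o['opening']);print(ctrl.close_job())"
```

```text
[ 0.53404882 -0.15507112  0.18620832] [ 0.06910433  0.13098971 -0.07484035  0.01114551  0.00364129  0.01916337] [ 0.26034777  7.32616352 -4.83299672] 0.012131439350937988
the job is handed in; nothing more can be done
None
```

I gripped the latch tab, pulled it out to its stop with the arm still down, then raised the arm along its hinge arc. I handed the job in at about 10 s with the arm still gripped and held up; no verdict was reported.

**Latch:** The TCP moved 18 mm sideways and the side force rose to 10.6 N, more than the spring's 8 N at the stop.

**Lift:** The TCP rose about 85 mm in all. The last wrist picture puts the hinge at about 0.44 rad. An earlier picture estimate (about 0.39) was slightly below what the TCP motion gave (about 0.42), so I raised it a little more for margin.

**Final state:** The opening held at 12 mm, the tab's thickness. The TCP was steady over the last rows, with 7 N still pulling sideways from the latch spring and about 5 N of load downward.

**Loose things:** In the scene pictures the dish, stopper and tape look to be where they were. I judged this by eye and did not measure it.

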